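Close and pin a clamshell jig, and hold it shut

TASK

Shut off the jig's clamp air by flipping the yellow toggle over to its far side (the side with the red dot), then swing the jig's open lid down over the workpiece, take the red-handled pin from the rack and push it down through the lid's hole into the base until its flange pushes the sprung lid fully shut. The jig has no latch, so the program finishes while still gripping the pin and pressing it down with the lid shut. Leave the black-handled pin, the workpiece and the other things on the table where they are.

Things in the scene. Friction and masses are not known exactly. Their poses are not given: they have to be found in the camera images.
- toggle (a joint): Toggle lever of the air isolator, rad. 0 = on: it leans 0.6 rad from vertical towards the isolator's -x side (towards the robot; green dot). 1.2 = off: it leans 0.6 rad towards the isolator's +x side (red dot). It is weighted (200 g) and falls from the middle (0.6) to the stop at either end; pushing it across at the yellow grip takes 1 to 3 N. It turns about the isolator's y axis.
- isolator: Fixed grey air isolator block, 100 x 60 x 45 mm (x, y, z), origin at the centre of its underside. The toggle's pivot is 52 mm above the origin. The lever is 73 mm long, with a yellow grip of 22 mm diameter over its last 28 mm.
- toggle_tip (a point): End of the yellow grip on the lever's axis, 73 mm from the pivot (starts about 112 mm above the table).
- jig: Fixed cream-coloured lower half of a clamshell jig, 180 x 160 x 45 mm (x, y, z; y from -85 to +75 mm), origin on its underside. A nest 33 mm deep in it holds the workpiece. The lid's hinge runs along its x axis at y = -80 mm, z = 51 mm; the pin hole is vertical at x = 0, y = +50 mm. Its z points up.
- jig_hole (a point): Centre of the mouth of the vertical pin hole in the lower half: 15 mm diameter, 2 mm chamfer, through 45 mm to the table; at the lower half's top face, 45 mm above the table.
- lid (a joint): Angle of the lid, rad: 0 = fully shut (level on the base), grows as the lid opens upward, up to 1.9; it starts open at 1.25 to 1.75, roughly upright. The hinge has friction (0.2 N m) and the lid (250 g) stays where it is left. Two spring plungers under the lid meet the workpiece at about 0.11 rad, and hold the lid about 0.05 rad ajar when it is let go; pressing it from there to 0 at the pin hole takes 6 to 9 N, and over 4 N must stay on it to keep it there.
- lid_hinge (a point): Middle of the lid's hinge line, on the lid's mid-plane. Axes are the lid's: x along the hinge, y from the hinge to the free edge (which lies 152 mm out), z out of the lid's outer (top when shut) face. The lid is an aluminium frame 150 mm along the hinge, 10 mm thick; its front bar runs the full width from 108 to 152 mm from the hinge and is the place to push.
- lid_hole (a point): Centre of the 16 mm pin hole in the lid's front bar, on the lid's outer face, 130 mm from the hinge. With the lid shut this lies 11 mm straight above jig_hole.
- pin: Loose locking pin with a red handle, 120 g. Origin at the centre of the underside of its flange, z up along the pin. Steel shank 12 mm diameter, 48 mm long below the origin with a 4 mm chamfer at the foot; flange 28 mm diameter, z 0 to 5 mm; red handle 24 mm diameter, z 5 to 45 mm. Stands upright in one of the rack's two holes with its flange resting on the rack's top. Fully home, its flange lies flat on the shut lid.
- pin_tip (a point): Foot of the red-handled pin's shank, on its axis, 48 mm below the flange.
- rack: Fixed grey pin rack, 120 x 50 x 55 mm (x, y, z), origin at the centre of its underside; two 14 mm holes at x = -35 and +35 mm hold the two pins, in either order.
- stub_pin: Loose pin of the same flange and handle but a black handle and a shank of only 18 mm: not the one to use; stands in the rack's other hole.
- workpiece: Loose steel plate with holes, 110 x 75 x 26 mm, 0.5 kg, lying in the jig's nest; origin at the centre of its underside.
- finished_part: Bystander: another such plate lying on the table.
- oil_bottle: Bystander: clear bottle with a red cap, 56 mm diameter, 140 mm tall.
- screwdriver: Bystander: screwdriver lying on the table.
- brush: Bystander: brush lying on the table.
- parts_bin: Bystander: open blue bin, 100 x 140 x 50 mm.
Things that resemble listed ones, but are neither listed nor needed, are in the scene too. Leave any orange look-alike of the jig alone.

How it is judged:
By the outcome, as a careful person would: the job done as asked, in the order asked, and still so for the second after the job is handed in, while the arm keeps its last pose, push and grip.
It also fails if it takes over 61 s, if anything falls off the work surface, if the arm or the gripper's body presses on something with over 40 N, if the wrist force passes 120 N, or if a joint passes its speed limit or range.

ROBOT

A 6-joint arm with a two-finger parallel gripper is mounted at the origin on the work surface. World frame = base frame: x ahead of the robot, y to its left, z up, the work surface at z = 0. Lengths are in mm, angles in rad, forces in N, time in s.
With the tool pointing down it reaches from about 350 to 725 mm from the base axis. Payload 6 kg.
Tool frame: the origin (TCP) lies at the very end of the fingers, on their centre line; the grasp point (between the pads) lies env.grip_depth behind it (env.grip_depth is the distance from the TCP to the grasp point, in mm); x points along the fingers, z is the direction in which the jaws open and shut, and the axes are right-handed (so a half turn about x gives the same grasp; the last joint's range is limited). The gripper opens to 85 mm and grips with 20 to 120 N. Pads are 22 mm wide; open, the fingers measure 114 mm over their backs; the gripper's body (76 mm by 85 mm) begins 54 mm behind the grasp point. The pads swing forward as they close: fully open they stand 13 mm farther back than shut.
Start: joints at [1.474, 0.04, 0.085, 0, -1.615, -0.334], TCP at [250.531, 545.168, 231.261] pointing down, gripper open.
Joint ranges: [-2.56, 2.56], [-1.29, 2.01], [-1.08, 1.49], [-3.29, 1.98], [-2.81, -0.18], [-2.99, 2.99]. Speed limits (rad/s): [2.57, 2.57, 3.01, 3.14, 3.14, 3.14].

INTERFACE

Orientations are given as [roll, pitch, yaw] about the fixed x, y, z axes, in that order (R = Rz(yaw) Ry(pitch) Rx(roll)).
In Python, from workcell import env, viewer gives the robot as it stands. The module is installed in compiled form; this text tells all that it offers.
- The arm moves only by the tool send_rows, never from a script. Its argument "motion" is a list of rows, each a list of 3 entries, a list of its own where there are three numbers: the turn, a rotation vector about the world's x, y, z in rad, then the shift along the world's x, y, z in mm, then the gripper's target within -1 to 1 (shut at 1, half-way at 0, fully open at -1). In form: [[[ax, ay, az], [tx, ty, tz], jaw], ...]. A call has 1 to 5 rows; each row shifts and turns the commanded pose from where the row before left it; what a row does not reach is not made up. A row lasts 1/10 s, in which the tool goes at most 50 mm and 8.59 degrees, less where a joint would pass 70% of its speed; a pose out of reach is approached as far as the arm can. A call with a gripper value outside its range is refused whole. The fingers move at their own pace and stop on an object; the grip force is fixed at half the most. Time passes only in rows, so rows that do not move let the fingers close. It gives the time, the measured TCP pose, the force and the opening at its end, in the units of the state.
- env.read_state(): the state, without advancing time (a new reading comes with each control period).
- viewer.grab_frame(name): name is "scene" or "top" or "wrist"; returns the picture (480x640x3 uint8, red, green, blue); there is no depth.
- viewer.camera_info(name): a dict with "fov_y" (degrees; the focal length in pixels is half the picture's height over the tangent of half this angle, whatever the lens; pixels are square), "cx", "cy" (the principal point, pixels), "R" (3x3) and "t" (3): a world point X has camera coordinates R X + t; the wrist camera has in their place "mount" (4x4, takes a point from camera to tool coordinates, whose origin is the TCP and whose axes are the tool frame's). Camera axes: x right, y down, z forward; pixel columns grow to the right and rows downward; lengths in mm; the calibration is good to about 2 mm. A picture is of the moment at which its call begins: read the wrist's pose just before it. camera_info takes no time and is no camera call.
- env.sign_off(): hands the job in, once; it reports no verdict.
The state is a dict: "time": time; "q": joint angles; "joint_velocities": joint speeds; "joint_torque": joint torques, N m; "ee_pos": TCP position; "eef_rot": TCP orientation; "ft_force": force on the tool from outside, world axes, zero at the start; "torque": the same for the moment, N m; "width": finger opening in mm.
Only numpy, scipy, OpenCV 4.12 (cv2) and the standard library are available. Lean on these libraries where they do the work, as an engineer would, in place of code of your own. Each camera call takes 0.05 s, during which the arm holds its last target. There are 200 camera calls.

## Working session

There is one attempt and no reset: what is moved stays moved. The work goes in short steps, Python scripts to look and compute and a tool call to move; the robot and the scene stay as the last step left them, time stands still between calls to the robot, and variables do not carry over. Pictures are saved under pics/ and viewed, about 8 in all and at most 12, crops included, and the job is handed in when it is done.

Besides the shell and the picture viewer there is one more tool, called after "Request:" as name(argument=value, ...) on one line, values as JSON. send_rows: Moves the arm, as the interface text tells. Its arguments: {"type":"object","properties":{"motion":{"type":"array","items":{"type":"array"}}},"required":["motion"]}

```bash
mkdir -p pics
python3 - <<'E'
from workcell import env, viewer
import cv2, numpy as np
np.set_printoptions(precision=3,suppress=True)
print(env.grip_depth, env.read_state())
for n in ("scene","top"):
    cv2.imwrite(f"pics/{n}0.png",viewer.grab_frame(n)[:,:,::-1]); print(n,viewer.camera_info(n))
print(viewer.camera_info("wrist"))
E
```

```text
18.700000000000003 {'time': 0.0, 'q': array([ 1.474,  0.041,  0.084, -0.   , -1.616, -0.334]), 'joint_velocities': array([ 0.002, -0.002, -0.001, -0.001,  0.   , -0.002]), 'joint_torque': array([  0.   , -36.821,  34.742,   6.933,  -0.005,  -0.   ]), 'ee_pos': array([250.325, 544.919, 230.273]), 'eef_rot': array([ 0.058,  1.569, -1.943]), 'ft_force': array([-0.845, -0.187, -0.01 ]), 'torque': array([ 0.031, -0.004,  0.052]), 'width': 85.29399341021748}
scene {'fov_y': 52.95959780116005, 'cx': 319.63752667329635, 'cy': 237.1412861937966, 'R': array([[-0.834,  0.552,  0.007],
       [ 0.343,  0.527, -0.777],
       [-0.433, -0.646, -0.629]]), 't': array([ 415.033, -100.362, 1550.88 ])}
top {'fov_y': 53.00279948677065, 'cx': 314.1933110393124, 'cy': 232.68632007937066, 'R': array([[ 0.03 , -0.999,  0.015],
       [-0.983, -0.032, -0.183],
       [ 0.183, -0.009, -0.983]]), 't': array([ -17.728,  497.497, 1277.628])}
{'fov_y': 63.43410746564944, 'cx': 317.2822781992692, 'cy': 237.8102169138959, 'mount': array([[  -0.001,   -0.272,    0.962, -142.189],
       [   0.001,   -0.962,   -0.272,   68.521],
       [   1.   ,    0.001,    0.001,    0.003],
       [   0.   ,    0.   ,    0.   ,    1.   ]])}
```

View pics/top0.png

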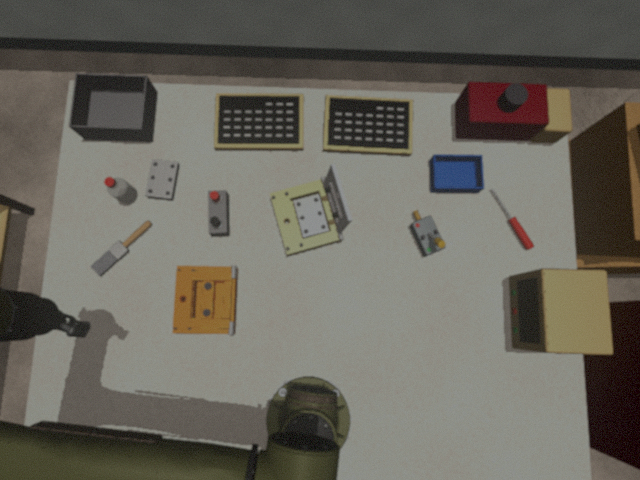

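View pics/scene0.png

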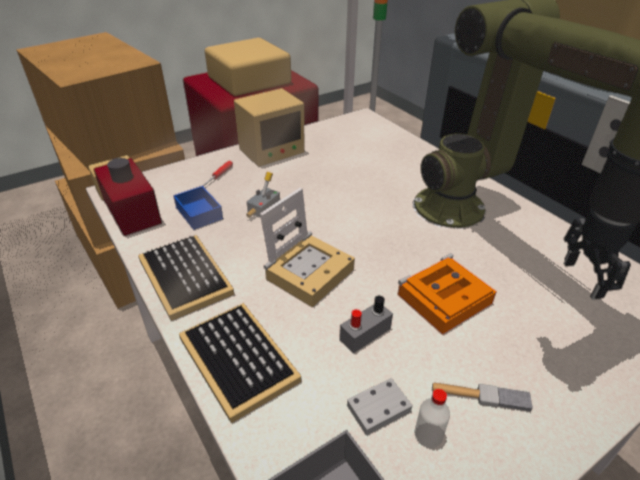

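The top view shows the isolator at about (427,235), the cream jig at (308,215), and the rack at (217,212) with the red pin at (214,196) and the black pin at (218,222). The scene view shows the same layout.

Look-alikes:
- **Red things:** pin handle (214,196) is the one to use. Not bottle cap (110,182), the orange jig's red dot (183,298), or the screwdriver (520,232).
- **Jigs:** cream (308,215) is the one to use. Orange (205,300) stays untouched.
- **Yellow things:** toggle grip near (440,242). There is another brass part at (417,215) to tell apart.

I'll take one close crop of all three.

```bash
cat > h.py <<'E'
from workcell import env, viewer
import cv2, numpy as np
from scipy.spatial.transform import Rotation as Ro
np.set_printoptions(precision=2,suppress=True)
def cam(n):
    c=viewer.camera_info(n); f=240/np.tan(np.radians(c["fov_y"]/2))
    K=np.array([[f,0,c["cx"]],[0,f,c["cy"]],[0,0,1]])
    if "R" in c: return K,np.array(c["R"]),np.array(c["t"])
    s=env.read_state(); T=np.eye(4); T[:3,:3]=Ro.from_euler("xyz",s["eef_rot"]).as_matrix(); T[:3,3]=s["ee_pos"]
    W=np.linalg.inv(T@np.array(c["mount"])); return K,W[:3,:3],W[:3,3]
def at_z(C,uv,z):
    K,R,t=C; d=R.T@np.linalg.solve(K,[*uv,1]); o=-R.T@t; return o+d*(z-o[2])/d[2]
def proj(C,X):
    K,R,t=C; p=(K@(R@np.atleast_2d(X).T+t[:,None])).T; return p[:,:2]/p[:,2:]
def crop(im,x0,y0,w,h,s): return cv2.resize(im[y0:y0+h,x0:x0+w],None,fx=s,fy=s,interpolation=cv2.INTER_CUBIC)
E
python3 - <<'E'
from h import *
t=cv2.imread("pics/top0.png"); s=cv2.imread("pics/scene0.png")
a=crop(t,260,160,100,100,4); b=crop(t,395,195,66,100,4)[:, :]
c=crop(t,195,180,50,60,5); d=crop(s,235,165,110,60,4)
M=np.zeros((600,800,3),np.uint8)
M[:400,:400]=a; M[:400,400:664]=b; M[:300,664:800]=crop(t,200,180,34,75,4)
M[400:600,:]=0; M[400:600,:400]=crop(s,240,180,100,50,4); M[400:600,400:800]=crop(s,330,285,100,50,4)
M=np.clip(M*1.5,0,255).astype(np.uint8)
cv2.imwrite("pics/crop0.png",M)
E
```

```text
(no output)
```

View pics/crop0.png

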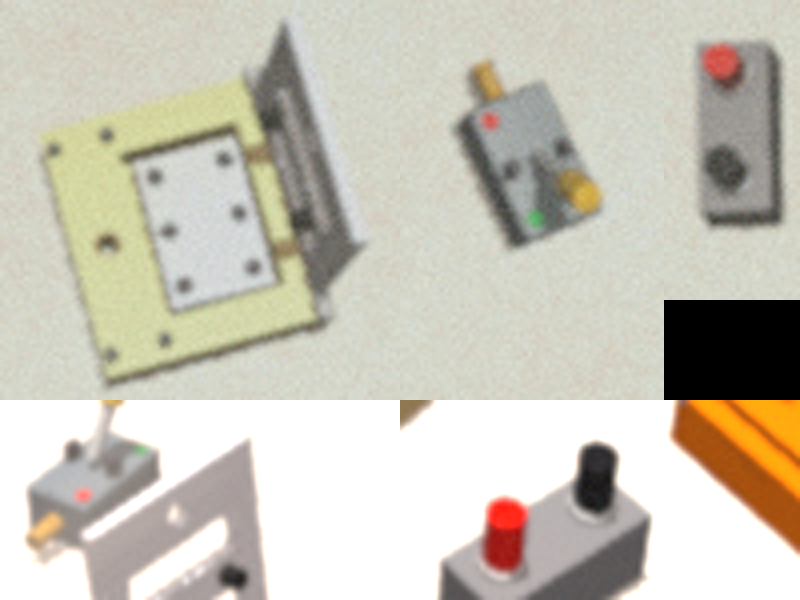

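The crop confirms the choices. All pixels below are in the top camera's full frame:
- **Isolator:** grip tip at (442,243), red dot (417.5,225), green dot (429,249.5). The brass part on its end is an air fitting.
- **Jig:** hole at (286.8,220.8), lid's free corners at about (332.5,165) and (351,220).
- **Rack:** red handle top at (214,195.5), black at (215,222).

Run:
```python
from h import *
from scipy.optimize import least_squares
C=cam("top")
P=lambda u,v,z: at_z(C,(u,v),z)
print("jig hole",P(286.75,220.75,45))
jc=[P(270.5,193.75,45),P(287,255,45),P(341.25,240.5,45)]
print("jig corners",np.array(jc), np.linalg.norm(jc[1]-jc[0]), np.linalg.norm(jc[2]-jc[1]))
ic=np.array([P(410,226.25,45),P(431.25,215.75,45),P(445,246.25,45),P(423.75,257,45)])
print("iso",ic, ic.mean(0),"sides",np.linalg.norm(np.diff(ic,axis=0),axis=1))
r,g=P(417.5,225.25,45),P(429,249.5,45); print("red,green",r,g,"yaw",np.degrees(np.arctan2(*(r-g)[1::-1])))
print("grip tip",P(442,243,112))
print("red pin",P(214,195.5,100),"black",P(215,222,100))
rc=[P(209,191.25,55),P(227.75,191.25,55),P(229,233.75,55),P(210.25,235,55)]
print("rack",np.array(rc),np.mean(rc,0))
# jig pose yaw: front edge from corner0 (y=+75,x=+/-90)to corner1
e=(jc[1]-jc[0]); print("jig front-edge dir deg",np.degrees(np.arctan2(e[1],e[0])))
h=P(286.75,220.75,45)
xa=e/np.linalg.norm(e); # jig -x or +x
ya=np.array([0,0,0]);
n=np.array([-xa[1],xa[0],0])
if n@ (jc[2]-jc[1])>0: n=-n
print("jig y axis (hinge->hole)",n,"yaw",np.degrees(np.arctan2(n[1],n[0]))-90)
xa=np.cross(n,[0,0,1])
hinge=h-130*n; hinge[2]=51
for a in np.arange(1.2,1.8,.1):
    L=[hinge+s*75*xa+152*(np.cos(a)*n+np.sin(a)*np.array([0,0,1])) for s in(-1,1)]
    print(round(a,2),proj(C,L).ravel())
print("hinge",hinge,"x",xa)
```

```text
jig hole [529.06  74.45  45.  ]
jig corners [[604.49 122.82  45.  ]
 [433.75  69.95  45.  ]
 [478.58 -77.23  45.  ]] 178.7407103304784 153.8537924384122
iso [[ 524.67 -266.76   45.  ]
 [ 556.38 -326.19   45.  ]
 [ 471.71 -362.82   45.  ]
 [ 440.06 -303.88   45.  ]] [ 498.21 -314.91   45.  ] sides [67.36 92.25 66.9 ]
red,green [ 528.17 -287.59   45.  ] [ 461.27 -318.58   45.  ] yaw 24.85160622499273
grip tip [ 468.93 -335.98  112.  ]
red pin [579.89 268.14 100.  ] black [507.95 260.64 100.  ]
rack [[603.24 292.08  55.  ]
 [604.98 240.38  55.  ]
 [485.68 229.53  55.  ]
 [480.58 280.15  55.  ]] [543.62 260.53  55.  ]
jig front-edge dir deg -162.79691632386834
jig y axis (hinge->hole) [-0.3   0.96 -0.  ] yaw 17.20308367613167
1.2 [321.8  229.27 305.58 172.4 ]
1.3 [327.55 227.36 311.16 170.35]
1.4 [333.48 225.51 316.92 168.43]
1.5 [339.48 223.75 322.79 166.67]
1.6 [345.49 222.11 328.68 165.09]
1.7 [351.42 220.6  334.51 163.71]
1.8 [357.19 219.25 340.2  162.56]
hinge [567.5  -49.73  51.  ] x [ 0.96  0.3  -0.  ]
```

Request:
send_rows(motion=[[[0,0,-0.05],[12,-39,10],1],[[0,0,-0.05],[12,-39,10],1],[[0,0,-0.05],[12,-39,10],1],[[0,0,-0.05],[12,-39,0],1],[[0,0,-0.05],[12,-39,0],1]])

```text
time: 0.6
ee_pos: [310.6, 348.6, 261.2]
eef_rot: [-1.775, 1.571, 2.255]
ft_force: [1.0, 0.7, -0.2]
width: 12.1
```

Request:
send_rows(motion=[[[0,0,-0.05],[12,-39,0],1],[[0,0,-0.05],[12,-39,0],1],[[0,0,-0.05],[12,-39,0],1],[[0,0,-0.05],[12,-39,0],1],[[0,0,-0.05],[12,-39,0],1]])

```text
time: 1.1
ee_pos: [370.5, 153.6, 261.1]
eef_rot: [-2.086, 1.57, 1.694]
ft_force: [1.0, -0.0, 0.5]
width: 0.1
```

Request:
send_rows(motion=[[[0,0,-0.05],[12,-39,0],1],[[0,0,-0.05],[12,-39,0],1],[[0,0,-0.05],[12,-39,0],1],[[0,0,-0.05],[12,-39,0],1],[[0,0,0],[0,-39,0],1]])

```text
time: 1.6
ee_pos: [418.7, -41.5, 260.4]
eef_rot: [-0.27, 1.569, -2.973]
ft_force: [1.0, 0.1, -0.3]
width: 0.4
```

Request:
send_rows(motion=[[[0,0,0],[1,-38,0],1],[[0,0,0],[1,-38,0],1],[[0,0,0],[1,-38,0],1],[[0,0,0],[1,-38,0],1],[[0,0,0],[1,-38,0],1]])

```text
time: 2.1
ee_pos: [423.1, -231.4, 261.0]
eef_rot: [-1.188, 1.571, 2.394]
ft_force: [1.1, 1.0, 0.1]
width: -0.1
```

Request:
send_rows(motion=[[[0,0,0],[1,-38,-20],1],[[0,0,0],[1,-38,-30],1],[[0,0,0],[0,-38,-30],1],[[0,0,0],[0,0,0],1]])

```text
time: 2.5
ee_pos: [422.7, -345.5, 174.4]
eef_rot: [-0.921, 1.56, 2.656]
ft_force: [-0.5, -0.6, -1.3]
width: 0.2
```

Run:
```python
from h import *
C=cam("wrist"); im=viewer.grab_frame("wrist")[:,:,::-1]; cv2.imwrite("pics/w1.png",im)
X=np.array([[468.9,-336,112],[501,-316,52],[528,-287.6,45]]); print(proj(C,X)); print(env.read_state()["ee_pos"])
```

```text
[[231.32 237.07]
 [195.48 219.46]
 [149.56 236.5 ]]
[ 423.67 -344.78  177.38]
```

View pics/w1.png

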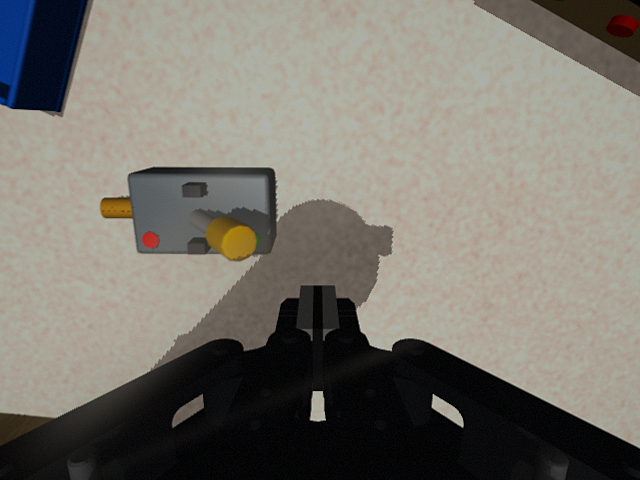

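Wrist view: grip end face at (240,242), red dot (150,240), block (130–274, 170–253), aligned with the jaws. The prediction was within about 10 px.

Run:
```python
from h import *
C=cam("wrist")
print("tip",at_z(C,(240,242),112)); 
c=np.array([at_z(C,p,45) for p in[(131,174),(273,174),(274,251),(136,252)]]); print(c,c.mean(0)); e=c[0]-c[1]; print(np.degrees(np.arctan2(e[1],e[0])))
```

```text
tip [ 464.87 -333.61  112.  ]
[[ 556.31 -323.6    45.  ]
 [ 466.32 -365.67   45.  ]
 [ 443.21 -313.84   45.  ]
 [ 535.51 -269.94   45.  ]] [ 500.34 -318.26   45.  ]
25.05662959062787
```

Request:
send_rows(motion=[[[0,0,0],[1,-3,-25],1],[[0,0,0],[1,-3,-25],1],[[0,0,0],[0,0,-25],1],[[0,0,0],[0,0,-4],1],[[0,0,0],[11,5,0],1]])

```text
time: 3.05
ee_pos: [438.4, -344.7, 103.1]
eef_rot: [1.008, 1.57, -1.694]
ft_force: [0.4, -0.7, 0.9]
width: -0.2
```

Request:
send_rows(motion=[[[0,0,0],[11,5,0],1],[[0,0,0],[11,5,0],1],[[0,0,0],[11,5,0],1],[[0,0,0],[11,5,0],1],[[0,0,0],[11,5,0],1]])

```text
time: 3.55
ee_pos: [499.3, -323.1, 118.1]
eef_rot: [2.06, 1.549, -0.639]
ft_force: [0.4, 1.0, 32.2]
width: 0.3
```

Request:
send_rows(motion=[[[0,0,0],[9,4,0],1],[[0,0,0],[5,2,0],1],[[0,0,0],[0,0,0],1],[[0,0,0],[-15,-7,0],1],[[0,0,0],[-15,-7,25],1]])

```text
time: 4.05
ee_pos: [480.5, -327.2, 131.5]
eef_rot: [2.375, 1.564, -0.324]
ft_force: [-0.5, 0.2, -1.0]
width: -0.2
```

Request:
send_rows(motion=[[[0,0,0],[-5,0,40],1],[[0,0,0],[0,0,40],1],[[0,0,0],[0,0,30],1],[[0,0,0],[0,0,0],1]])

```text
time: 4.45
ee_pos: [474.9, -328.5, 245.1]
eef_rot: [2.218, 1.559, -0.483]
ft_force: [0.1, -0.1, 1.3]
width: 0.2
```

Run:
```python
from h import *
C=cam("wrist"); im=viewer.grab_frame("wrist")[:,:,::-1]
T=cam("top"); t=viewer.grab_frame("top")[:,:,::-1]
d=np.array([.906,.423,0])*41; p=np.array([501,-317,112.])
print("wrist on/off",proj(C,[p-d,p+d]),"top",proj(T,[p-d,p+d]))
M=np.hstack([im[::2,::2],crop(t,290,150,160,120,2)]); cv2.imwrite("pics/w2.png",M)
print(env.read_state()["ee_pos"])
```

```text
wrist on/off [[334.68 226.78]
 [222.6  226.05]] top [[441.41 244.9 ]
 [427.76 216.66]]
[ 473.83 -327.38  239.26]
```

View pics/w2.png

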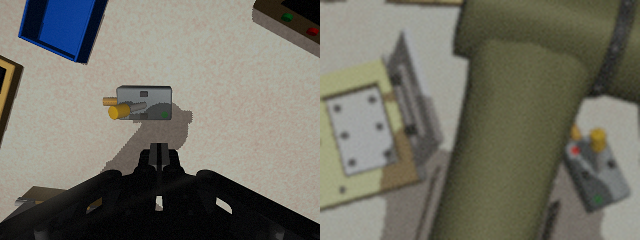

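The toggle is over: the grip end now shows at about (230,226) in the wrist picture, which matches the predicted "off" pixel (223,226), next to the red dot. Next I go behind the lid.

Request:
send_rows(motion=[[[0,0,-0.03],[13,36,0],1],[[0,0,-0.03],[13,36,0],1],[[0,0,-0.03],[13,36,0],1],[[0,0,-0.03],[13,36,0],1],[[0,0,-0.02],[12,36,0],1]])

```text
time: 5.05
ee_pos: [536.9, -145.8, 236.3]
eef_rot: [-0.383, 1.569, 3.058]
ft_force: [0.9, 0.5, -0.6]
width: -0.1
```

Request:
send_rows(motion=[[[0,0,0],[12,36,0],1],[[0,0,0],[0,0,0],1]])

```text
time: 5.25
ee_pos: [549.4, -107.7, 235.7]
eef_rot: [-0.676, 1.569, 2.77]
ft_force: [0.8, -0.4, -0.5]
width: -0.2
```

Run:
```python
from h import *
C=cam("wrist"); im=viewer.grab_frame("wrist")[:,:,::-1]; cv2.imwrite("pics/w3.png",im)
n=np.array([-.296,.955,0]);xa=np.array([.955,.296,0]);h=np.array([567.5,-49.7,51])
for a in (1.6,1.7):
  print(proj(C,[h+s*75*xa+152*(np.cos(a)*n+[0,0,np.sin(a)])+5*(-np.sin(a)*n+[0,0,np.cos(a)]) for s in(-1,1)]).ravel())
print(proj(C,[[529,74.5,45]])); s=env.read_state(); print(s["ee_pos"],s["eef_rot"])
```

```text
[394.72 350.83 100.68 349.71]
[395.86 322.55  98.07 321.35]
[[280.78 386.35]]
[ 548.93 -109.41  236.06] [-0.36  1.57  3.09]
```

View pics/w3.png

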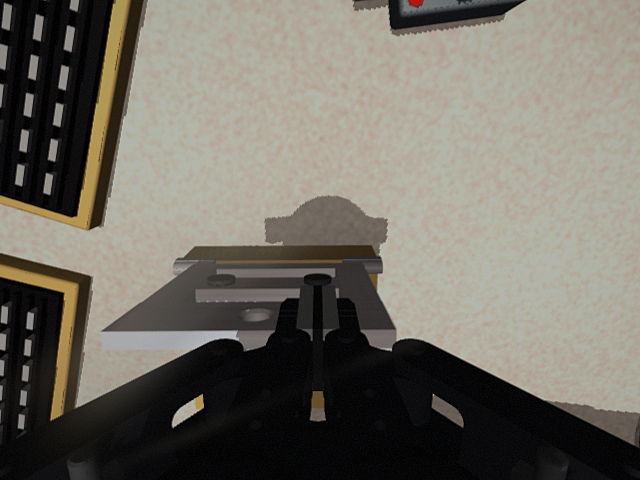

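The lid's edge spans (103,330) to (395,330), which matches a lid angle of about 1.67 with my hinge estimate. The fingers are behind it with clearance, so I'll sweep it down.

Request:
send_rows(motion=[[[0,0,0],[0,0,-32],1],[[0,0,0],[0,0,-30],1],[[0,0,0],[-6,20,1],1],[[0,0,0],[-5,17,1],1],[[0,0,0],[-5,16,0],1]])

```text
time: 5.8
ee_pos: [531.9, -59.3, 176.5]
eef_rot: [0.305, 1.569, -2.538]
ft_force: [0.7, -1.7, -0.8]
width: 0.2
```

Request:
send_rows(motion=[[[0,0,0],[-6,18,-4],1],[[0,0,0],[-5,16,-7],1],[[0,0,0],[-5,16,-9],1],[[0,0,0],[-4,14,-12],1],[[0,0,0],[-4,13,-13],1]])

```text
time: 6.3
ee_pos: [508.3, 18.3, 131.7]
eef_rot: [2.0, 1.571, -0.842]
ft_force: [0.5, -0.2, 0.4]
width: -0.5
```

Request:
send_rows(motion=[[[0,0,0],[-3,10,-16],1],[[0,0,0],[-2,6,-11],1],[[0,0,0],[-1,5,-12],1],[[0,0,0],[-1,3,-12],1],[[0,0,0],[-1,3,-10],1]])

```text
time: 6.8
ee_pos: [500.3, 45.1, 70.1]
eef_rot: [0.127, 1.57, -2.715]
ft_force: [-0.9, 0.6, -0.3]
width: -0.1
```

Request:
send_rows(motion=[[[0,0,0],[0,0,-4],1],[[0,0,0],[0,0,-2],1],[[0,0,0],[0,0,0],1]])

```text
time: 7.1
ee_pos: [500.7, 45.0, 65.5]
eef_rot: [2.616, 1.57, -0.226]
ft_force: [-0.0, -0.6, 0.8]
width: -0.1
```

Request:
send_rows(motion=[[[0,0,0],[0,0,35],1],[[0,0,0],[0,15,40],0],[[0,0,0],[5,30,40],0],[[0,0,0],[5,30,40],0],[[0,0,0],[10,25,15],0]])

```text
time: 7.6
ee_pos: [521.9, 146.1, 240.8]
eef_rot: [-3.035, 1.563, 0.407]
ft_force: [1.0, 0.3, 1.1]
width: 43.0
```

Request:
send_rows(motion=[[[0,0,0],[0,0,0],0],[[0,0,0],[0,0,0],0]])

```text
time: 7.8
ee_pos: [520.6, 145.2, 234.8]
eef_rot: [-0.713, 1.571, 2.729]
ft_force: [-0.3, -1.1, -0.8]
width: 42.6
```

Run:
```python
from h import *
C=cam("wrist"); im=viewer.grab_frame("wrist")[:,:,::-1]; cv2.imwrite("pics/w4.png",im)
n=np.array([-.296,.955,0]);xa=np.array([.955,.296,0]);h=np.array([567.5,-49.7,51])
for a in (0,.05,.1):
  print(a,proj(C,[h+s*xa+r*(np.cos(a)*n+[0,0,np.sin(a)])+5*(-np.sin(a)*n+[0,0,np.cos(a)]) for s,r in((0,130),(-75,152),(75,152))]).ravel())
print(proj(C,[[579.9,268.1,100]])); s=env.read_state(); print(s["ee_pos"],s["width"])
```

```text
0 [332.71 126.42 424.95 154.79 239.79 154.55]
0.05 [333.04 125.83 427.55 154.86 237.92 154.61]
0.1 [333.38 124.78 430.32 154.43 235.93 154.17]
[[200.57 345.77]]
[520.32 144.59 234.27] 42.70013680409392
```

View pics/w4.png

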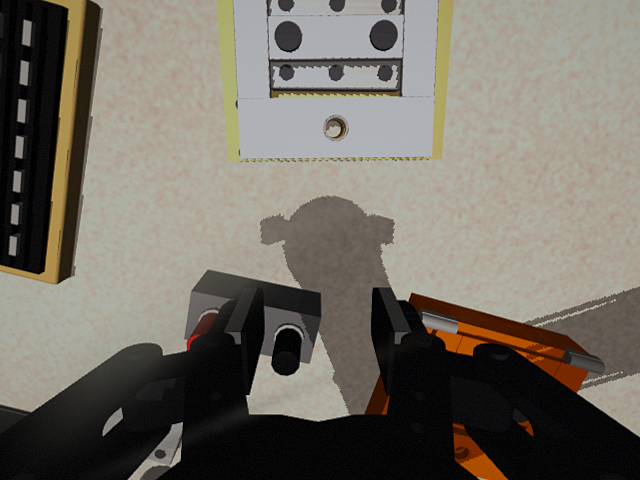

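The lid is down. Its hole is at (335.5,128) in the wrist picture; I predicted (333,126). Next I measure the hole and look at the pin from above.

Request:
send_rows(motion=[[[0,0,0],[8,38,0],0],[[0,0,0],[8,38,0],0],[[0,0,0],[8,38,0],0],[[0,0,0],[8,38,0],0],[[0,0,0],[8,36,0],0]])

```text
time: 8.35
ee_pos: [560.6, 333.2, 234.0]
eef_rot: [0.537, 1.569, -2.306]
ft_force: [0.2, -0.4, 0.7]
width: 42.6
```

Request:
send_rows(motion=[[[0,0,0],[0,0,0],0],[[0,0,0],[0,0,0],0]])

```text
time: 8.55
ee_pos: [560.4, 332.3, 233.3]
eef_rot: [0.555, 1.568, -2.287]
ft_force: [0.8, -1.2, -0.2]
width: 42.9
```

Run:
```python
from h import *
C=cam("wrist"); im=viewer.grab_frame("wrist")[:,:,::-1]; cv2.imwrite("pics/w5.png",im)
print(proj(C,[[579.9,268.1,100]])); s=env.read_state(); print(s["ee_pos"],s["width"])
# hole from earlier picture: same orientation, TCP moved from (520.32,144.59,234.27)
d=np.array([520.32,144.59,234.27])-s["ee_pos"]
print("lid hole",at_z(C,(335.5,128),62.5-d[2])+d)
m=cv2.inRange(cv2.cvtColor(im,cv2.COLOR_BGR2HSV),(0,170,60),(8,255,255))|cv2.inRange(cv2.cvtColor(im,cv2.COLOR_BGR2HSV),(172,170,60),(180,255,255))
print(cv2.connectedComponentsWithStats(m)[2:])
```

```text
[[316.38 130.88]]
[560.49 331.8  234.22] 42.75136293615001
lid hole [526.12  74.61  62.5 ]
(array([[     0,      0,    640,    480, 306210],
       [   298,    117,     34,     34,    907],
       [   522,    134,      1,      1,      1],
       [   547,    140,      1,      1,      1],
       [   550,    141,      1,      1,      1],
       [   553,    142,      1,      1,      1],
       [   556,    143,      1,      1,      1],
       [   559,    144,      1,      1,      1],
       [   562,    145,      2,      2,      2],
       [   571,    144,      1,      1,      1],
       [   568,    146,      1,      1,      1],
       [   561,    150,      1,      1,      1],
       [   548,    179,      1,      1,      1],
       [   585,    183,      1,      1,      1],
       [   506,    192,      1,      1,      1],
       [   541,    193,      1,      2,      2],
       [   546,    196,      1,      1,      1],
       [   511,    203,      1,      1,      1],
       [   491,    204,      1,      1,      1],
       [   505,    205,      1,      1,      1],
       [   538,    213,     
[... 3414 characters left out ...]
      [478.  , 273.  ],
       [562.  , 272.  ],
       [572.  , 275.  ],
       [591.  , 275.  ],
       [597.  , 274.  ],
       [596.  , 277.  ],
       [585.  , 279.  ],
       [504.5 , 281.  ],
       [603.  , 284.  ],
       [625.  , 292.  ],
       [475.  , 298.  ],
       [608.  , 299.  ],
       [550.  , 320.  ],
       [553.  , 321.  ],
       [564.  , 324.  ],
       [571.  , 326.  ],
       [578.  , 328.  ],
       [585.  , 330.  ],
       [589.  , 331.  ],
       [593.  , 332.  ],
       [596.  , 333.  ],
       [600.  , 334.  ],
       [611.5 , 337.  ],
       [618.5 , 339.  ],
       [622.  , 340.  ],
       [626.  , 341.  ],
       [631.5 , 342.5 ],
       [637.  , 344.  ]]))
```

View pics/w5.png

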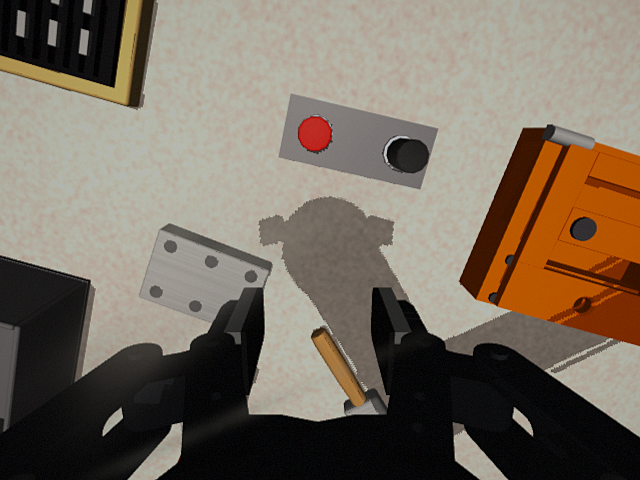

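Wrist view: red handle top at (315,134), black at (407,155), and the rack is free of other things.

Run:
```python
from h import *
C=cam("wrist"); s=env.read_state(); print(s["ee_pos"])
p=at_z(C,(315,134),100); print("pin",p,"flange chk",at_z(C,(315,134),100)-s["ee_pos"])
```

```text
[560.49 331.8  234.22]
pin [580.41 269.94 100.  ] flange chk [  19.92  -61.87 -134.22]
```

Request:
send_rows(motion=[[[0,0,0],[10,-31,0],0],[[0,0,0],[10,-31,0],0],[[0,0,0],[0,0,-40],0],[[0,0,0],[0,0,-40],0],[[0,0,0],[0,0,-40],0]])

```text
time: 9.1
ee_pos: [580.6, 268.9, 114.6]
eef_rot: [-2.716, 1.569, 0.724]
ft_force: [0.0, 1.1, -0.5]
width: 42.5
```

Request:
send_rows(motion=[[[0,0,0],[0,0,-30],0],[[0,0,0],[0,0,-18],0],[[0,0,0],[0,0,0],0],[[0,0,0],[0,0,0],1],[[0,0,0],[0,0,0],1]])

```text
time: 9.6
ee_pos: [581.5, 270.8, 69.4]
eef_rot: [-2.915, 1.567, 0.526]
ft_force: [0.8, -0.2, -1.0]
width: 22.4
```

Request:
send_rows(motion=[[[0,0,0],[0,0,0],1],[[0,0,0],[0,0,0],1],[[0,0,0],[0,0,0],1]])

```text
time: 9.9
ee_pos: [581.4, 271.0, 69.2]
eef_rot: [3.102, 1.568, 0.261]
ft_force: [-1.6, -1.5, 6.8]
width: 22.3
```

Request:
send_rows(motion=[[[0,0,0],[0,0,15],1],[[0,0,0],[0,0,25],1],[[0,0,0],[0,0,30],1],[[0,0,0],[0,0,30],1],[[0,0,0],[0,0,0],1]])

```text
time: 10.4
ee_pos: [582.2, 271.8, 173.5]
eef_rot: [-2.901, 1.562, 0.541]
ft_force: [-0.4, -0.0, -1.2]
width: 22.4
```

Run:
```python
from h import *
C=cam("wrist"); s=env.read_state(); im=viewer.grab_frame("wrist")[:,:,::-1]; S=cam("scene"); sc=viewer.grab_frame("scene")[:,:,::-1]
print(s["ee_pos"],s["width"]); p=proj(S,[s["ee_pos"]])[0].astype(int); print(p)
M=np.hstack([crop(im,220,200,200,200,2),crop(sc,p[0]-50,p[1]-60,100,100,4)]); cv2.imwrite("pics/g.png",M)
print("scene tcp/tip expected",proj(S,[s["ee_pos"],s["ee_pos"]-[0,0,62]]), "wrist tip", proj(C,[s["ee_pos"]-[0,0,62]]))
```

```text
[582.24 271.82 173.5 ] 22.4450174581107
[358 288]
scene tcp/tip expected [[358.02 288.35]
 [356.42 308.5 ]] wrist tip [[316.95 256.84]]
```

View pics/g.png

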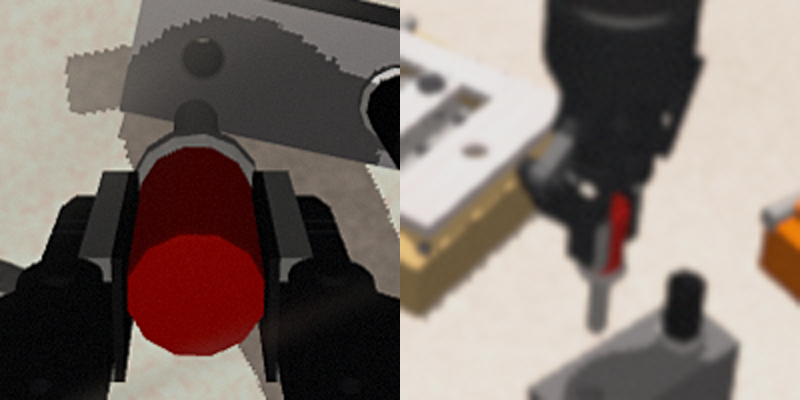

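The pin is gripped and upright, with its foot at about (318,257) in the wrist picture, where a pin straight below the TCP should show. I'll carry it over the lid hole.

Request:
send_rows(motion=[[[0,0,0],[-9,-33,0],1],[[0,0,0],[-9,-33,0],1],[[0,0,0],[-9,-33,0],1],[[0,0,0],[-9,-33,0],1],[[0,0,0],[-9,-33,0],1]])

```text
time: 11.0
ee_pos: [534.2, 104.6, 165.4]
eef_rot: [-0.051, 1.568, -2.892]
ft_force: [0.7, -0.5, -1.6]
width: 22.8
```

Request:
send_rows(motion=[[[0,0,0],[-9,-31,-10],1],[[0,0,0],[0,0,0],1],[[0,0,0],[0,0,0],1]])

```text
time: 11.3
ee_pos: [525.8, 74.3, 155.8]
eef_rot: [-0.138, 1.569, -2.98]
ft_force: [1.4, 0.4, -1.3]
width: 22.4
```

Run:
```python
from h import *
C=cam("wrist"); s=env.read_state(); im=viewer.grab_frame("wrist")[:,:,::-1]; S=cam("scene"); sc=viewer.grab_frame("scene")[:,:,::-1]
e=s["ee_pos"]; print(e,s["width"]); p=proj(S,[e])[0].astype(int)
M=np.hstack([crop(im,240,180,160,160,2.5),crop(sc,p[0]-50,p[1]-50,100,100,4)]); cv2.imwrite("pics/h.png",M)
print("tip exp",proj(C,[e-[0,0,62]]),"hole under tip",proj(C,[[e[0],e[1],62]]),"dpx/dx,dy",proj(C,[[e[0]+1,e[1],62],[e[0],e[1]+1,62]])-proj(C,[[e[0],e[1],62]]))
```

```text
[525.8   74.31 155.82] 22.416622437409167
tip exp [[315.82 257.03]] hole under tip [[315.9  240.96]] dpx/dx,dy [[-1.51 -0.45]
 [-0.47  1.45]]
```

View pics/h.png

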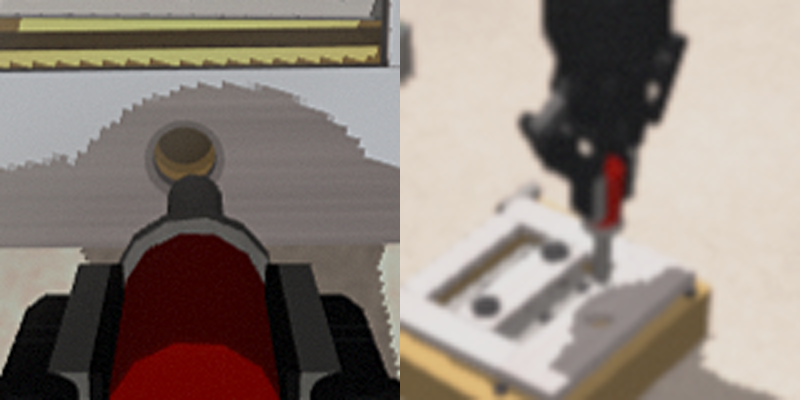

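The hole is about 4 px left of the pin's axis in the wrist picture (rim centre at (314,243), pin foot column about 318). That calls for a correction of about +2.5 mm in x and +1 mm in y. I'll apply it and insert.

Request:
send_rows(motion=[[[0,0,0],[2.5,0.8,0],1],[[0,0,0],[0,0,-12],1],[[0,0,0],[0,0,-12],1],[[0,0,0],[0,0,-6],1],[[0,0,0],[0,0,-6],1]])

```text
time: 11.9
ee_pos: [528.6, 75.6, 119.6]
eef_rot: [0.186, 1.569, -2.656]
ft_force: [0.0, -0.6, -1.0]
width: 22.6
```

Request:
send_rows(motion=[[[0,0,0],[0,0,-5],1],[[0,0,0],[0,0,-5],1],[[0,0,0],[0,0,-5],1],[[0,0,0],[0,0,0],1]])

```text
time: 12.3
ee_pos: [528.6, 75.6, 105.0]
eef_rot: [-0.031, 1.57, -2.872]
ft_force: [-0.4, 0.8, -1.7]
width: 22.7
```

Request:
send_rows(motion=[[[0,0,0],[0,0,-6],1],[[0,0,0],[0,0,-6],1],[[0,0,0],[0,0,-6],1],[[0,0,0],[0,0,-5],1],[[0,0,0],[0,0,0],1]])

```text
time: 12.8
ee_pos: [528.6, 75.5, 81.9]
eef_rot: [0.102, 1.569, -2.74]
ft_force: [0.5, -0.8, -1.8]
width: 22.1
```

Request:
send_rows(motion=[[[0,0,0],[0,0,-4],1],[[0,0,0],[0,0,-3],1],[[0,0,0],[0,0,-3],1],[[0,0,0],[0,0,0],1]])

```text
time: 13.2
ee_pos: [529.3, 76.0, 73.0]
eef_rot: [-2.847, 1.57, 0.595]
ft_force: [-0.0, 1.5, 0.9]
width: 22.1
```

Request:
send_rows(motion=[[[0,0,0],[0,0,-2],1],[[0,0,0],[0,0,0],1]])

```text
time: 13.4
ee_pos: [529.3, 76.0, 71.2]
eef_rot: [-2.815, 1.57, 0.627]
ft_force: [-2.2, 1.5, 3.2]
width: 22.4
```

Request:
send_rows(motion=[[[0,0,0],[0,0,-2],1],[[0,0,0],[0,0,0],1]])

```text
time: 13.6
ee_pos: [529.4, 76.1, 70.1]
eef_rot: [-3.041, 1.569, 0.401]
ft_force: [-4.3, 3.6, 8.5]
width: 22.4
```

Request:
send_rows(motion=[[[0,0,0],[0,0,-2],1],[[0,0,0],[0,0,0],1]])

```text
time: 13.8
ee_pos: [529.4, 76.0, 70.0]
eef_rot: [2.958, 1.569, 0.117]
ft_force: [-11.5, 3.4, 17.9]
width: 22.2
```

Request:
send_rows(motion=[[[0,0,0],[0,0,-2],1],[[0,0,0],[0,0,0],1]])

```text
time: 14.0
ee_pos: [529.6, 76.0, 69.9]
eef_rot: [2.835, 1.568, -0.005]
ft_force: [-15.7, 4.2, 27.0]
width: 22.2
```

Request:
send_rows(motion=[[[0,0,0],[-1,0.3,1],1],[[0,0,0],[0,0,0],1],[[0,0,0],[0,0,0],1]])

```text
time: 14.3
ee_pos: [529.4, 76.1, 70.0]
eef_rot: [2.836, 1.566, -0.005]
ft_force: [-7.6, 3.3, 19.4]
width: 22.3
```

Run:
```python
from h import *
s=env.read_state(); print(s["ee_pos"],s["ft_force"]); im=viewer.grab_frame("wrist")[:,:,::-1]; S=cam("scene"); sc=viewer.grab_frame("scene")[:,:,::-1]
p=proj(S,[s["ee_pos"]])[0].astype(int)
M=np.hstack([crop(im,160,140,320,320,1.25),crop(sc,p[0]-60,p[1]-55,100,100,4)]); cv2.imwrite("pics/f.png",M)
```

```text
[529.38  76.09  69.96] [-7.6   3.29 19.39]
```

View pics/f.png

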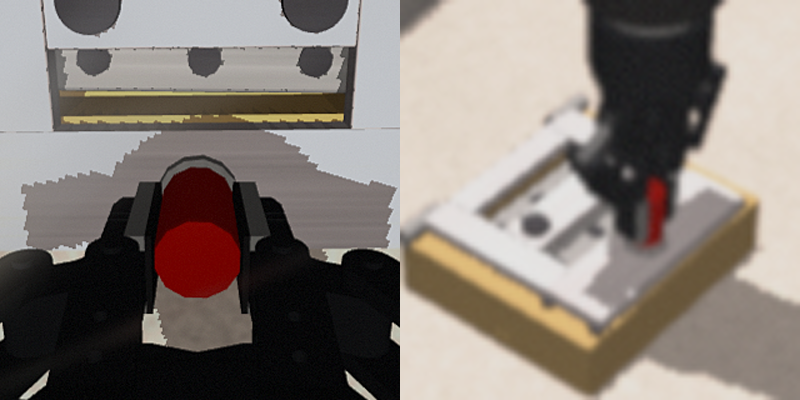

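The flange sits on the lid and the lid lies flat on the base. The TCP stopped at 70 mm, where a fully home pin should put it, with a 19 N push, so I'm handing in.

```bash
python3 -c "
from workcell import env
print(env.sign_off()); print(env.read_state()['ft_force'])"
```

```text
the job is handed in; nothing more can be done
None
the job is handed in; nothing more can be done
```

The job is done and handed in at about 14.4 s, with the arm still gripping the red pin and pressing it down. I flipped the toggle to the red-dot side and swung the lid down. Then I took the red-handled pin from the rack and pushed it home through the lid into the base.

**Last checks:**
- **Toggle:** the wrist picture right after the flip showed the grip at the predicted "off" position. I didn't look at it again.
- **Lid and pin:** the tool stopped at 70.0 mm, against about 70.2 mm expected with the pin home on a shut lid. The upward force was steady at about 19 N. The last pictures show the flange on the lid and the lid flat on the base.
- **Force:** the highest I saw was about 32 N, when the fingers rode up over the toggle grip. Readings come only at the end of each move call, so brief peaks between them would not show.

**What disagreed:**
- **Hole position:** the top and wrist cameras differed by about 3 mm. A close wrist view settled it near the top camera's value.
- **Grip width:** the fingers read 22.3 mm on the 24 mm handle, but the pin held straight.
- **Sideways load:** it reached about 16 N while pressing. I eased it to about 8 N before handing in.

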